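# Take the temperature of a freshly cut bar in the bench vise

### The job

The steel bar in the vise has just been cut: swing the clear spark guard wide open, a quarter turn or more, then take the orange infrared thermometer and point it squarely at the middle of the bar's cut end from about 10 cm away, holding it still there for two seconds. Then lay it down gently, flat on its side on the floor of the green tray beside the folding rule, and leave the guard open. Let nothing touch the hot bar, and do not disturb the other things on the bench.

Things in the scene. Friction and masses are not known exactly. Their poses are not given: they have to be found in the camera images.
- cut_face (a point): centre of the bright cut end of a dark 40 x 40 mm steel bar clamped level in a blue-grey bench vise (fixed; place and yaw vary), 125 mm above the bench. z is up, -y points straight out of the cut face; the jaws (150 mm high, x -0.07 to 0.065 m) begin 75 mm behind the face at +y; the vise's spindle reaches x = -0.20, its anvil x = 0.14 m
- guard (a joint): angle of the clear spark guard, rad: 0 = shut, square across in front of the cut end, 65 mm out from it; grows as it swings outwards, counter-clockwise seen from above, towards the vise's far side; stop at 2.2; 1.57 is a quarter turn. Stiff hinge (about 0.12 N m): stays where it is left. Starts at 0 to 0.3
- guard_handle (a point): middle of the guard's grip, an upright round red rod of 14 mm diameter standing on the guard's free top corner; the point is 212 mm above the bench, the rod reaches from 182 to 232 mm. Below it is the clear panel, 150 mm wide, 12 mm thick at most, from 54 to 182 mm above the bench, framed in yellow
- guard_hinge (a point): point on the guard's upright hinge axis at the height of guard_handle, 140 mm from it; the panel hangs between the two. The post under it reaches from 45 to 200 mm above the bench and is carried by a bracket from the vise, 92 mm high, along the cut_face frame's y axis
- thermo_center (a point): orange pistol-shaped infrared thermometer (220 g) lying on its side: point on its barrel's axis, half-way up (20 mm), best gripped here; barrel 46 mm wide (y), 40 mm high. x points to the lens, 60 mm ahead; rear 100 mm behind; z up. The pistol grip (36 mm wide) goes to +y, from x = -0.07 m at the barrel to -0.11 m at its end, 125 mm off the axis; trigger at x = -0.055 to -0.042 m, +y side
- thermo_lens (a point): centre of the lens in the thermometer's black snout, 60 mm ahead of thermo_center on the same axis; same axes, x is the direction of aim. It reads all the time; no trigger need be pulled
- thermo_spot (a point): the point 100 mm straight ahead of the lens, where the thermometer reads; same axes
- tray: shallow green tray fixed to the bench, 230 (x) x 270 (y) x 40 mm high, walls and floor 5 mm thick; the origin is the centre of its underside, z up. It changes places with the thermometer from one start to another
- folding_rule: yellow folding rule 125 x 28 x 16 mm lying in the tray along the tray's -y wall, centred 112 mm from the tray's centre (its x along the tray's x); origin at the centre of its underside. Leave it
- hammer: hammer lying on the bench, 300 mm long along its x; leave alone
- file: steel file 300 mm long with a wooden handle, lying along its x, under 25 mm high; leave alone
- magnet: red welding magnet, about 100 mm, 18 mm high; leave alone
- discs: stack of cutting discs, 115 mm across, 15 mm high; leave alone
- spray_can: blue spray can, 66 mm across, 190 mm high, standing on the bench, origin under its centre; leave alone

How it is judged:
By the outcome, as a careful person would: the job done as asked, in the order asked, and still so for the second after the job is handed in, with the robot touching nothing.
It also fails if it takes over 72 s, if anything falls off the work surface, if the arm or the gripper's body presses on something with over 40 N, if the wrist force passes 120 N, or if a joint passes its speed limit or range.

### The arm

A 6-joint arm with a two-finger parallel gripper is mounted at the origin on the work surface. World frame = base frame: x ahead of the robot, y to its left, z up, the work surface at z = 0. Lengths are in m, angles in rad, forces in N, time in s.
With the tool pointing down it reaches from about 0.325 to 0.75 m from the base axis. Payload 7.6 kg.
Tool frame: the origin (TCP) lies at the very end of the fingers, on their centre line; the grasp point (between the pads) lies 19 mm behind it; x points along the fingers, y is the direction in which the jaws open and shut, and the axes are right-handed (so a half turn about x gives the same grasp; the last joint's range is limited). The gripper opens to 85 mm and grips with 20 to 120 N. Pads are 22 mm wide; open, the fingers measure 114 mm over their backs; the gripper's body (76 mm by 85 mm) begins 54 mm behind the grasp point. The pads swing forward as they close: fully open they stand 13 mm farther back than shut.
Start: joints at [-1.309, 0.052, 1.401, -0, 1.689, -0.07], TCP at [0.171, -0.496, 0.211] pointing down, gripper open.
Joint ranges: [-2.9, 2.9], [-0.91, 2.17], [0.12, 2.37], [-1.06, 4.2], [0.26, 2.73], [-2.93, 2.93]. Speed limits (rad/s): [2.57, 2.57, 3.01, 3.14, 3.14, 3.14].

### API

Orientations are given as a unit quaternion [x, y, z, w].
In Python, from plant import * gives the robot as it stands.
- The arm moves only by the tool drive_tool, never from a script. Its argument "increments" is a list of rows, each a list of 3 entries, a list of its own where there are three numbers: the shift along the tool's x, y, z in m, then the turn, a rotation vector about the tool's x, y, z in degrees, then the gripper's target within -1 to 1 (fully open at 1, half-way at 0, shut at -1). In form: [[[x, y, z], [wx, wy, wz], fingers], ...]. A call has 1 to 10 rows; each row is the pose to reach, as a shift and turn from the pose commanded when the call began, along the tool's axes at that moment; what a row does not reach only later rows make up. A row lasts 1/12 s, in which the tool goes at most 41.7 mm and 7.16 degrees, less where a joint would pass 70% of its speed; a pose out of reach is approached as far as the arm can. A call with a gripper value outside its range is refused whole. The fingers move at their own pace and stop on an object; "force" is the grip in N (left out, the last holds). Time passes only in rows, so rows that repeat a pose let the fingers close. It gives the time, the measured TCP pose, the force and the opening at its end, in the units of the state.
- read_state(): the state, without advancing time (a new reading comes with each control period).
- capture(name): name is "side" or "top" or "wrist"; returns the picture (420x560x3 uint8, red, green, blue); there is no depth.
- calibration(name): a dict with "fx", "fy", "cx", "cy" (pixels), "position" and "attitude" of the camera in the world. Camera axes: x right, y down, z forward; pixel columns grow to the right and rows downward; lengths in m; the calibration is good to about 2 mm. A picture is of the moment at which its call begins: read the wrist's pose just before it. calibration takes no time and is no camera call; for the wrist camera it gives the pose at the moment of the call.
- hand_in(): hands the job in, once; it reports no verdict.
Trained networks look in the newest picture that a camera, given by its name, has taken for a name from the list of things; names that differ only in an ending like _2 or _b are one class to them, and where a whole thing is asked for, a point or a joint stands for the part that bears it (a point fixed in the world has none). Each returns a list of dicts, best first, with "confidence" (0 to 1); they miss things now and then, are a little off and sometimes report something else, mostly with a low value. They report only what shows in the picture. A call takes as long as a camera call.
- look_for(query, camera): "rect" ([left, top, right, bottom] in pixels, round what is visible of it).
- outline_of(query, camera): "region" (420x560 bool, what is visible of it) and "rect" ([left, top, right, bottom] in pixels, round what is visible of it).
The state is a dict: "t": time; "qpos": joint angles; "qd": joint speeds; "joint_efforts": joint torques, N m; "tcp_pos": TCP position; "tool_rot": TCP orientation; "wrist_force": force on the tool from outside, world axes, zero at the start; "wrist_torque": the same for the moment, N m; "opening": finger opening in m.
Only numpy, scipy, OpenCV 4.12 (cv2) and the standard library are available. Lean on these libraries where they do the work, as an engineer would, in place of code of your own. Each camera call takes 0.05 s, during which the arm holds its last target. There are 200 camera calls.

## Working session

There is one attempt and no reset: what is moved stays moved. The work goes in short steps, Python scripts to look and compute and a tool call to move; the robot and the scene stay as the last step left them, time stands still between calls to the robot, and variables do not carry over. Pictures are saved under pics/ and viewed, about 8 in all and at most 12, crops included, and the job is handed in when it is done.

Besides the shell and the picture viewer there is one more tool, called after "Request:" in YAML: its name, and indented under it one key for each argument. drive_tool: Moves the arm, as the interface text tells. Its arguments: {"type":"object","properties":{"increments":{"type":"array"},"force":{"type":"number"}},"required":["increments"]}

```bash
ls; mkdir -p pics; cat > h.py <<'E'
from plant import *
import numpy as np, cv2
from scipy.spatial.transform import Rotation as R
def cam(n):
    c=calibration(n); a=np.array(c['attitude'])
    M=a if a.shape==(3,3) else R.from_quat(a).as_matrix()
    return c,M,np.array(c['position'])
def ray(n,u,v,z,C=None):
    c,M,p=C or cam(n); d=M@np.array([(u-c['cx'])/c['fx'],(v-c['cy'])/c['fy'],1]); return p+d*(z-p[2])/d[2]
def proj(n,P,C=None):
    c,M,p=C or cam(n); q=M.T@(np.array(P)-p); return np.array([c['fx']*q[0]/q[2]+c['cx'],c['fy']*q[1]/q[2]+c['cy']])
def save(n,f):
    im=np.array(capture(n)); cv2.imwrite('pics/'+f,im[:,:,::-1]); return im
E
python3 - <<'E'
from h import *
print(read_state())
a=save('side','a.png');b=save('top','b.png')
cv2.imwrite('pics/ab.png',np.hstack([cv2.resize(a,(800,600))])[:,:,::-1]);cv2.imwrite('pics/b2.png',cv2.resize(b,(800,600))[:,:,::-1])
for n in('side','top'):
    print(calibration(n))
    for q in 'cut_face guard guard_handle guard_hinge thermo_center thermo_lens tray folding_rule hammer file magnet discs spray_can'.split():
        print(n,q,[(np.round(r['rect']).tolist(),round(r['confidence'],2)) for r in look_for(q,n)[:2]])
E
```

```text
pics
{'t': 0.0, 'qpos': array([-1.30927496e+00,  5.28363348e-02,  1.40170494e+00,  6.00215475e-06,
        1.68857951e+00, -7.02939449e-02]), 'qd': array([-1.15411396e-03,  7.97841210e-05,  5.61280837e-04,  1.21399692e-03,
       -1.44483188e-03,  2.68110902e-03]), 'joint_efforts': array([-2.55188133e-04, -3.81667542e+01, -3.60187376e+01, -9.76189949e-05,
        6.20862105e-03, -3.92482931e-06]), 'tcp_pos': array([ 0.17096768, -0.49604471,  0.21018266]), 'tool_rot': array([-0.69734768, -0.1173152 ,  0.69744664, -0.11623918]), 'wrist_force': array([ 0.02819651, -0.52908375, -0.12146352]), 'wrist_torque': array([-0.04547443,  0.04328766, -0.01497715]), 'opening': 0.08526052796067324}
{'fx': 518.5973847448589, 'fy': 518.5973847448589, 'cx': 275.00276976487635, 'cy': 206.6450205858219, 'position': array([0.22438428, 0.67804953, 1.13251342]), 'attitude': array([-0.19231207,  0.92041613, -0.33474357,  0.06161945])}
side cut_face [([148.0, 293.0, 231.0, 386.0], 0.95), ([190.0, 169.0, 318.0, 266.0], 0.59)]
side guard [([198.0, 242.0, 266.0, 288.0], 0.88)]
side guard_handle [([198.0, 239.0, 
[... 1032 characters left out ...]
, 0.38)]
top guard_handle [([200.0, 174.0, 212.0, 234.0], 0.84)]
top guard_hinge [([197.0, 175.0, 210.0, 232.0], 0.79), ([305.0, 127.0, 335.0, 162.0], 0.36)]
top thermo_center [([331.0, 236.0, 397.0, 281.0], 0.62), ([335.0, 130.0, 393.0, 221.0], 0.33)]
top thermo_lens [([333.0, 237.0, 397.0, 279.0], 0.62), ([303.0, 128.0, 335.0, 164.0], 0.58)]
top tray [([223.0, 142.0, 332.0, 252.0], 0.85), ([185.0, 243.0, 227.0, 276.0], 0.4)]
top folding_rule [([281.0, 152.0, 317.0, 182.0], 0.76)]
top hammer [([336.0, 132.0, 393.0, 218.0], 0.85)]
top file []
top magnet [([189.0, 244.0, 228.0, 275.0], 0.66)]
top discs [([158.0, 272.0, 195.0, 311.0], 0.89)]
top spray_can [([303.0, 128.0, 333.0, 163.0], 0.56)]
```

View pics/b2.png

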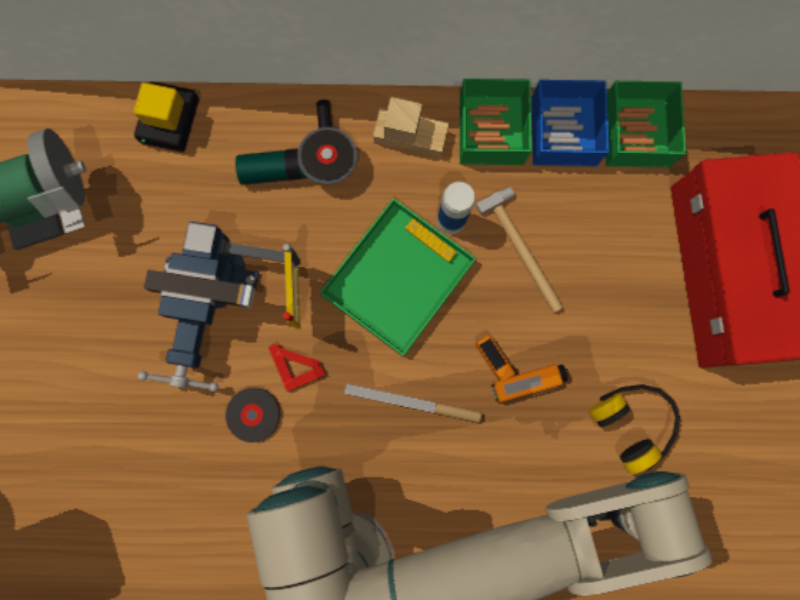

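View pics/ab.png

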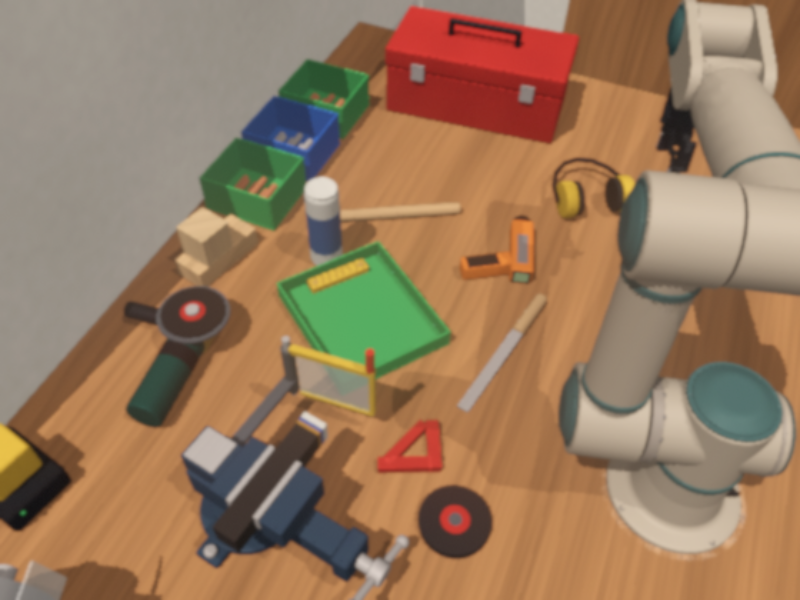

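The top view shows the vise with its cut end at about (250,293), the guard's red handle at (289,316) and hinge at (289,250). The thermometer lies with its lens at (566,374), and the tray is at (399,277) with the rule near its upper right. Next I'll zoom in to measure.

```bash
python3 - <<'E'
from h import *
a=cv2.imread('pics/a.png');b=cv2.imread('pics/b.png')
def cr(im,x,y,w=100,h=75): return cv2.resize(im[y:y+h,x:x+w],(400,300),interpolation=cv2.INTER_CUBIC)
cv2.imwrite('pics/c.png',np.vstack([np.hstack([cr(b,130,160),cr(b,320,220)]),np.hstack([cr(a,180,230),cr(a,300,140)])]))
for nm,u,v,z in [('handle',202,221,.232),('hinge',203,174,.2),('face',176,205,.125),('lens',396,262,.02),('rear',347,274,.02),('gripend',339,240,.02)]: print(nm,ray('top',u,v,z).round(3))
for q in ['tray','folding_rule','thermo_center']:
    r=outline_of(q,'top')[0]; m=r['region'].astype(np.uint8); cn=max(cv2.findContours(m,0,1)[0],key=cv2.contourArea); print(q,r['confidence'],cv2.minAreaRect(cn)); bx=cv2.boxPoints(cv2.minAreaRect(cn)); print([ray('top',u,v,.04 if q=='tray' else .02)[:2].round(3).tolist() for u,v in bx])
E
```

```text
handle [0.496 0.093 0.232]
hinge [0.633 0.1   0.2  ]
face [0.555 0.187 0.125]
lens [ 0.401 -0.484  0.02 ]
rear [ 0.362 -0.331  0.02 ]
gripend [ 0.467 -0.307  0.02 ]
tray 0.9 ((278.6400146484375, 193.48001098632812), (74.80000305175781, 87.20000457763672), 36.869895935058594)
[[0.567, 0.059], [0.795, -0.102], [0.652, -0.292], [0.43, -0.129]]
folding_rule 0.83 ((301.4498291015625, 168.11524963378906), (38.411781311035156, 9.145661354064941), 37.5685920715332)
[[0.722, -0.13], [0.747, -0.148], [0.671, -0.246], [0.647, -0.228]]
thermo_center 0.76 ((364.8470458984375, 252.9100341796875), (47.14502716064453, 57.18351364135742), 75.46554565429688)
[[0.476, -0.283], [0.523, -0.458], [0.381, -0.491], [0.335, -0.318]]
```

View pics/c.png

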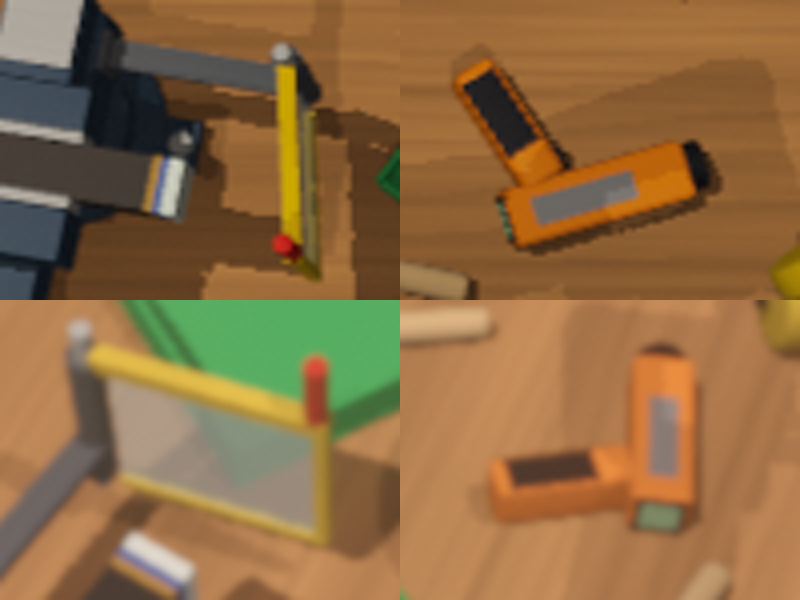

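Crop pixels (crop/4 plus offset), in four panels:
- **Top view:** hinge about (200,172.5), handle top about (201,221), cut end about (175,207).
- **Thermometer, top view:** rear mid about (348,275), front of the orange barrel about (392.5,262).
- **Side view:** the face's top edge runs (213,288) to (229,298), and the handle top is at (259,245).

Next I'll triangulate.

```bash
cat >> h.py <<'E'
def tri(us,ut):
    A=[];b=[]
    for n,(u,v) in (('side',us),('top',ut)):
        c,M,p=cam(n); d=M@np.array([(u-c['cx'])/c['fx'],(v-c['cy'])/c['fy'],1]); d/=np.linalg.norm(d); Q=np.eye(3)-np.outer(d,d); A.append(Q); b.append(Q@p)
    return np.linalg.lstsq(np.vstack(A),np.hstack(b),rcond=None)[0]
def rot(yaw):  # tool down, jaw (y) along world yaw
    y=np.array([np.cos(yaw),np.sin(yaw),0]); x=np.array([0,0,-1.]); return np.column_stack([x,y,np.cross(x,y)])
def go(P,M):
    s=read_state(); T=R.from_quat(s['tool_rot']).as_matrix()
    print('shift',(T.T@(np.array(P)-s['tcp_pos'])).round(4).tolist(),'turn',np.degrees(R.from_matrix(T.T@M).as_rotvec()).round(2).tolist())
E
python3 - <<'E'
from h import *
T=R.from_quat(read_state()['tool_rot']).as_matrix(); print(T.round(3))
print('handle top tri',tri((259,244.5),(201,220.8)).round(3),'hinge',tri((200,236.5),(200.2,172.5)).round(3))
p,q=ray('side',213.3,288.3,.145),ray('side',228.8,298,.145); print('face side',p.round(3),q.round(3),((p+q)/2).round(3),np.linalg.norm(p-q),'yaw',np.degrees(np.arctan2(*(p-q)[1::-1])))
print('face top',ray('top',174.7,206.7,.125).round(3))
for z in(.02,.04): print(z,[ray('top',u,v,z).round(3) for u,v in((347.8,275),(392.5,262.2),(397,261.3))])
# bar edges, top
e=[ray('top',130+x/4,160+y/4,.145)[:2] for x,y in((0,137),(150,155),(0,198),(148,210))]
for i in(0,2): d=e[i+1]-e[i]; print('bar dir yaw',np.degrees(np.arctan2(d[1],d[0])))
for nm,yaw in(('0.3above',np.pi/2),('flip',-np.pi/2)): go((.496,.093,.33),rot(yaw))
E
```

```text
[[ 0.     0.326 -0.945]
 [-0.    -0.945 -0.326]
 [-1.     0.     0.   ]]
handle top tri [0.497 0.095 0.235] hinge [0.636 0.107 0.202]
face side [0.567 0.185 0.145] [0.525 0.193 0.145] [0.546 0.189 0.145] 0.04248049720073798 yaw -10.725735064682047
face top [0.55  0.19  0.125]
0.02 [array([ 0.359, -0.333,  0.02 ]), array([ 0.4  , -0.473,  0.02 ]), array([ 0.403, -0.487,  0.02 ])]
0.04 [array([ 0.359, -0.33 ,  0.04 ]), array([ 0.399, -0.468,  0.04 ]), array([ 0.402, -0.482,  0.04 ])]
bar dir yaw -96.15478692632881
bar dir yaw -93.9221527643769
shift [-0.119, -0.4514, -0.4992] turn [-160.99, 0.01, 0.0]
shift [-0.119, -0.4514, -0.4992] turn [19.01, 0.0, -0.01]
```

Request:
drive_tool:
  increments:
    - [[-0.06,0,0],[0,0,0],1]
    - [[-0.12,0,0],[0,0,0],1]
    - [[-0.12,-0.45,-0.5],[19,0,0],1]
    - [[-0.12,-0.45,-0.5],[19,0,0],1]
    - [[-0.12,-0.45,-0.5],[19,0,0],1]
    - [[-0.12,-0.45,-0.5],[19,0,0],1]
    - [[-0.12,-0.45,-0.5],[19,0,0],1]
    - [[-0.12,-0.45,-0.5],[19,0,0],1]
    - [[-0.12,-0.45,-0.5],[19,0,0],1]
    - [[-0.12,-0.45,-0.5],[19,0,0],1]

```text
t: 2.38
tcp_pos: [0.3321, -0.2047, 0.3128]
tool_rot: [0.707, -0.0, -0.707, 0.0]
wrist_force: [1.9, -0.5, -0.6]
opening: 0.0854
```

```bash
python3 - <<'E'
from h import *
s=read_state();print(s['t'],s['tcp_pos']);go((.497,.094,.33),rot(-np.pi/2))
E
```

```text
2.3833 [ 0.33209798 -0.20468865  0.31278453]
shift [-0.0173, -0.2987, -0.1648] turn [-0.02, -0.05, -0.04]
```

Request:
drive_tool:
  increments:
    - [[-0.017,-0.3,-0.165],[0,0,0],1]
    - [[-0.017,-0.3,-0.165],[0,0,0],1]
    - [[-0.017,-0.3,-0.165],[0,0,0],1]
    - [[-0.017,-0.3,-0.165],[0,0,0],1]
    - [[-0.017,-0.3,-0.165],[0,0,0],1]
    - [[-0.017,-0.3,-0.165],[0,0,0],1]
    - [[-0.017,-0.3,-0.165],[0,0,0],1]
    - [[-0.017,-0.3,-0.165],[0,0,0],1]
    - [[-0.017,-0.3,-0.165],[0,0,0],1]
    - [[-0.017,-0.3,-0.165],[0,0,0],1]

```text
t: 3.22
tcp_pos: [0.4972, 0.0957, 0.3285]
tool_rot: [-0.707, -0.001, 0.708, -0.001]
wrist_force: [0.1, -0.1, 0.4]
opening: 0.0854
```

```bash
python3 - <<'E'
from h import *
s=read_state();C=cam('wrist');im=save('wrist','w1.png');print(s['t'],s['tcp_pos'],s['qd'].round(3))
cv2.imwrite('pics/w1b.png',cv2.resize(im,(800,600))[:,:,::-1])
print('expect handle',proj('wrist',(.497,.094,.232),C),'hinge',proj('wrist',(.635,.104,.2),C),'face',proj('wrist',(.548,.189,.125),C), C[2],C[0])
E
```

```text
3.2167 [0.49721754 0.09572001 0.32846472] [-0.065 -0.054  0.04  -0.016  0.01  -0.038]
expect handle [287.47323369 200.44238447] hinge [274.08073044  -3.41625594] face [188.05166385 115.91178659] [0.57724508 0.09532849 0.49119802] {'fx': 373.74949339729193, 'fy': 373.74949339729193, 'cx': 285.75366269798553, 'cy': 205.51334862681014, 'position': array([0.57724508, 0.09532849, 0.49119802]), 'attitude': array([ 0.70005512, -0.69678082, -0.11062791,  0.1103666 ])}
```

View pics/w1b.png

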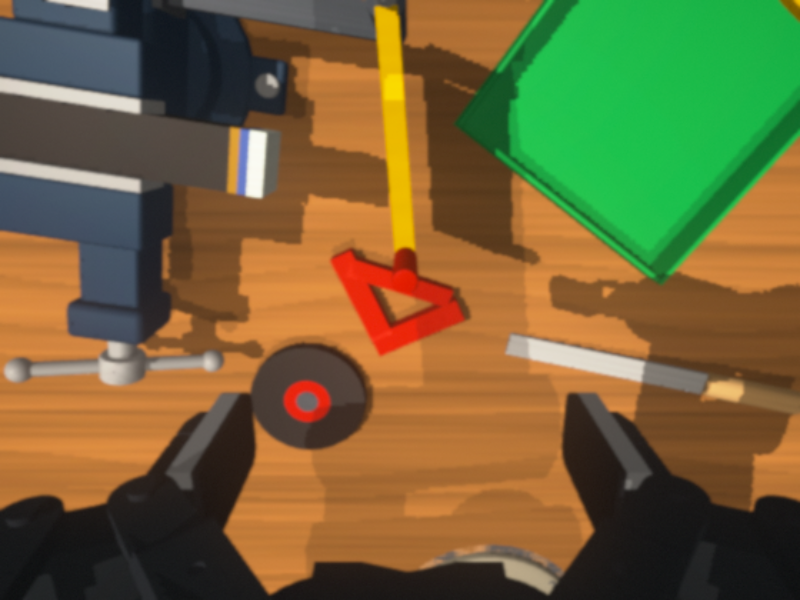

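The wrist view shows the rod's top at about (404,282)/800 and the face's top edge from (270,130) to (265,197). The bar edges run (0,93)-(235,127) and (0,157)-(230,193).

```bash
python3 - <<'E'
from h import *
C=cam('wrist')
r=lambda x,y,z: ray('wrist',x*.7,y*.7,z,C)
print('rod top',r(404.5,278,.232),'rod base',r(403,250,.182),'hinge end of bar',r(387,8,.182))
a,b=r(270,130,.145),r(265,197,.145);print('face',a,b,(a+b)/2)
for p,q in(((0,93),(235,127)),((0,157),(230,193))): d=r(*q,.145)-r(*p,.145); print(np.degrees(np.arctan2(d[1],d[0])))
go((.499,.097,.191),rot(-np.pi/2))
E
```

```text
rod top [0.50087527 0.09549535 0.232     ] rod base [0.50358771 0.09675047 0.182     ] hinge end of bar [0.6323325  0.10502063 0.182     ]
face [0.57092388 0.17967832 0.145     ] [0.52959642 0.18608851 0.145     ] [0.55026015 0.18288341 0.145     ]
-97.81747914628343
-98.79531184061149
shift [0.1379, -0.0029, -0.0024] turn [0.13, 0.07, -0.03]
```

Request:
drive_tool:
  increments:
    - [[0.035,0,-0.003],[0,0,0],1]
    - [[0.07,0,-0.003],[0,0,0],1]
    - [[0.105,0,-0.003],[0,0,0],1]
    - [[0.135,0,-0.003],[0,0,0],1]
    - [[0.135,0,-0.003],[0,0,0],-1]
    - [[0.135,0,-0.003],[0,0,0],-1]
    - [[0.135,0,-0.003],[0,0,0],-1]
    - [[0.135,0,-0.003],[0,0,0],-1]
    - [[0.135,0,-0.003],[0,0,0],-1]
    - [[0.135,0,-0.003],[0,0,0],-1]
  force: 25

```text
t: 4.1
tcp_pos: [0.5004, 0.0936, 0.1963]
tool_rot: [0.708, 0.0, -0.706, -0.0]
wrist_force: [-1.6, 0.7, 12.8]
opening: 0.0127
```

Request:
drive_tool:
  increments:
    - [[0,0,0],[0,0,0],-1]
    - [[0,0,0],[0,0,0],-1]
    - [[0,0,0],[0,0,0],-1]
    - [[0,0,0],[0,0,0],-1]

```text
t: 4.43
tcp_pos: [0.5004, 0.0935, 0.1963]
tool_rot: [0.708, 0.0, -0.706, 0.0]
wrist_force: [-0.4, -0.4, 6.8]
opening: 0.0128
```

```bash
python3 - <<'E'
from h import *
s=read_state();p=s['tcp_pos'];T=R.from_quat(s['tool_rot']).as_matrix();print(s)
h=np.array([.634,.104,p[2]]); v=p-h; print(np.linalg.norm(v))
v=v/np.linalg.norm(v)*.14;
for a in np.linspace(0,1.85,20)[1:]: print((T.T@(h+R.from_rotvec([0,0,a]).apply(v)-p)).round(3).tolist(), round(a,2))
E
```

```text
{'t': 4.4333, 'qpos': array([ 1.12382258e-01,  8.88793408e-03,  1.47406801e+00, -2.22870926e-04,
        1.65527580e+00,  1.68284858e+00]), 'qd': array([-0.00064883, -0.00074133, -0.00212124, -0.00057712, -0.00035908,
        0.00099107]), 'joint_efforts': array([ 1.10934873e-01, -3.30030870e+01, -3.28202641e+01,  3.49121529e-02,
       -1.35604874e-01, -3.07563132e-03]), 'tcp_pos': array([0.50044281, 0.09354594, 0.19632875]), 'tool_rot': array([ 7.08295347e-01,  1.64944747e-04, -7.05916193e-01,  5.48389276e-05]), 'wrist_force': array([-0.43939127, -0.35758934,  6.83536183]), 'wrist_torque': array([-0.02584276,  0.06183543, -0.07577764]), 'opening': 0.012813852588219394}
0.13396570983677297
[-0.0, 0.014, 0.004] 0.1
[-0.0, 0.027, 0.001] 0.19
[0.0, 0.04, -0.003] 0.29
[0.0, 0.053, -0.009] 0.39
[0.0, 0.065, -0.015] 0.49
[0.0, 0.076, -0.023] 0.58
[0.0, 0.086, -0.032] 0.68
[0.0, 0.095, -0.042] 0.78
[0.0, 0.104, -0.053] 0.88
[0.0, 0.111, -0.064] 0.97
[0.0, 0.117, -0.076] 1.07
[0.0, 0.122, -0.089] 1.17
[0.0, 0.126, -0.102] 1.27
[0.0, 0.128, -0.115] 1.36
[0.0, 0.13, -0.129] 1.46
[0.0, 0.129, -0.143] 1.56
[0.001, 0.128, -0.156] 1.66
[0.001, 0.125, -0.17] 1.75
[0.001, 0.121, -0.182] 1.85
```

Request:
drive_tool:
  increments:
    - [[0,0.007,0],[0,0,0],-1]
    - [[0,0.014,-0.002],[0,0,0],-1]
    - [[0,0.027,-0.005],[0,0,0],-1]
    - [[0,0.04,-0.009],[0,0,0],-1]
    - [[0,0.053,-0.015],[0,0,0],-1]
    - [[0,0.065,-0.021],[0,0,0],-1]
    - [[0,0.076,-0.029],[0,0,0],-1]
    - [[0,0.086,-0.038],[0,0,0],-1]
    - [[0,0.095,-0.048],[0,0,0],-1]
    - [[0,0.095,-0.048],[0,0,0],-1]

```text
t: 5.27
tcp_pos: [0.5498, -0.0027, 0.1962]
tool_rot: [0.709, -0.0, -0.706, -0.0]
wrist_force: [1.2, 0.8, 7.4]
opening: 0.0124
```

Request:
drive_tool:
  increments:
    - [[0,0.009,-0.011],[0,0,0],-1]
    - [[0,0.016,-0.022],[0,0,0],-1]
    - [[0,0.022,-0.034],[0,0,0],-1]
    - [[0,0.027,-0.047],[0,0,0],-1]
    - [[0,0.031,-0.06],[0,0,0],-1]
    - [[0,0.033,-0.073],[0,0,0],-1]
    - [[0,0.035,-0.087],[0,0,0],-1]
    - [[0,0.034,-0.101],[0,0,0],-1]
    - [[0,0.033,-0.114],[0,0,0],-1]
    - [[0,0.03,-0.128],[0,0,0],-1]

```text
t: 6.1
tcp_pos: [0.6753, -0.0239, 0.1961]
tool_rot: [-0.706, -0.007, 0.708, 0.001]
wrist_force: [-12.6, 30.8, 11.4]
opening: 0.0126
```

Request:
drive_tool:
  increments:
    - [[0,0,0],[0,0,0],-1]
    - [[0,0,0],[0,0,0],-1]
    - [[0,0,0],[0,0,0],1]
    - [[0,0,0],[0,0,0],1]
    - [[0,0,0],[0,0,0],1]
    - [[0,0,0],[0,0,0],1]
    - [[0,0,0],[0,0,0],1]
    - [[0,0,0],[0,0,0],1]

```text
t: 6.77
tcp_pos: [0.6756, -0.0321, 0.1942]
tool_rot: [-0.707, 0.0, 0.707, 0.0]
wrist_force: [1.0, 0.2, -0.5]
opening: 0.0836
```

Request:
drive_tool:
  increments:
    - [[-0.04,0,0],[0,0,0],1]
    - [[-0.08,0,0],[0,0,0],1]
    - [[-0.12,0,0],[0,0,0],1]
    - [[-0.14,0,0],[0,0,0],1]

```text
t: 7.1
tcp_pos: [0.6757, -0.0319, 0.3409]
tool_rot: [0.71, -0.0, -0.704, 0.0]
wrist_force: [-0.2, 0.4, 1.5]
opening: 0.0856
```

```bash
python3 - <<'E'
from h import *
r=np.array([.359,-.331]);f=np.array([.402,-.484])
d=(f-r)/np.linalg.norm(f-r); print(np.linalg.norm(f-r),np.degrees(np.arctan2(d[1],d[0])))
c=(r+f)/2+0.02*d; print('centre',c)
y=np.arctan2(d[1],d[0])+np.pi/2  # jaw = thermo y
go((*c,.25),rot(y)); go((*c,.25),rot(y+np.pi))
s=read_state(); print(s['qpos'],s['t'])
E
```

```text
0.15892765649816898 -74.30220748213867
centre [ 0.38591127 -0.42675404]
shift [0.0891, 0.3949, 0.2903] turn [-105.72, -0.26, -0.45]
shift [0.0891, 0.3949, 0.2903] turn [74.28, -0.41, 0.24]
[-1.01703476e-01  5.46566826e-01  5.46749764e-01 -2.14140633e-04
  2.04050699e+00  1.46940839e+00] 7.1
```

Request:
drive_tool:
  increments:
    - [[0,0.395,0.29],[74,0,0],1]
    - [[0,0.395,0.29],[74,0,0],1]
    - [[0,0.395,0.29],[74,0,0],1]
    - [[0,0.395,0.29],[74,0,0],1]
    - [[0,0.395,0.29],[74,0,0],1]
    - [[0,0.395,0.29],[74,0,0],1]
    - [[0,0.395,0.29],[74,0,0],1]
    - [[0.089,0.395,0.29],[74,0,0],1]
    - [[0.089,0.395,0.29],[74,0,0],1]
    - [[0.089,0.395,0.29],[74,0,0],1]

```text
t: 7.93
tcp_pos: [0.434, -0.3602, 0.2831]
tool_rot: [0.573, -0.416, -0.572, -0.416]
wrist_force: [0.6, -0.5, -0.7]
opening: 0.0854
```

```bash
python3 - <<'E'
from h import *
go((.386,-.427,.25),rot(np.radians(-164.3)))
E
```

```text
shift [0.0331, 0.0664, -0.0487] turn [2.3, -0.07, 0.03]
```

Request:
drive_tool:
  increments:
    - [[0.02,0.04,-0.03],[2,0,0],1]
    - [[0.03,0.06,-0.04],[2,0,0],1]
    - [[0.03,0.06,-0.04],[2,0,0],1]
    - [[0.03,0.06,-0.04],[2,0,0],1]
    - [[0.03,0.06,-0.04],[2,0,0],1]

```text
t: 8.35
tcp_pos: [0.3914, -0.4156, 0.2538]
tool_rot: [0.566, -0.424, -0.566, -0.424]
wrist_force: [0.5, -0.1, -0.6]
opening: 0.0858
```

```bash
python3 - <<'E'
from h import *
s=read_state();C=cam('wrist');im=save('wrist','w2.png');T=R.from_quat(s['tool_rot']).as_matrix();print(s['t'],s['tcp_pos'],np.abs(s['qd']).max(),np.degrees(np.arctan2(T[1,1],T[0,1])))
b=save('top','b3.png')
cv2.imwrite('pics/w2b.png',np.hstack([cv2.resize(im,(480,360)),cv2.resize(b[130:265,120:240],(320,360))])[:,:,::-1])
for q in('thermo_lens','thermo_center'): print([(r['rect'],r['confidence']) for r in look_for(q,'wrist')[:2]])
np.save('C2.npy',np.array([C],dtype=object),allow_pickle=True)
E
```

```text
8.35 [ 0.39140808 -0.41555254  0.2537829 ] 0.027801831243819634 -163.63779320944298
[([178.6, 94.9, 314.1, 254.5], 0.74)]
[([178.8, 95.2, 316.4, 253.1], 0.63)]
```

View pics/w2b.png

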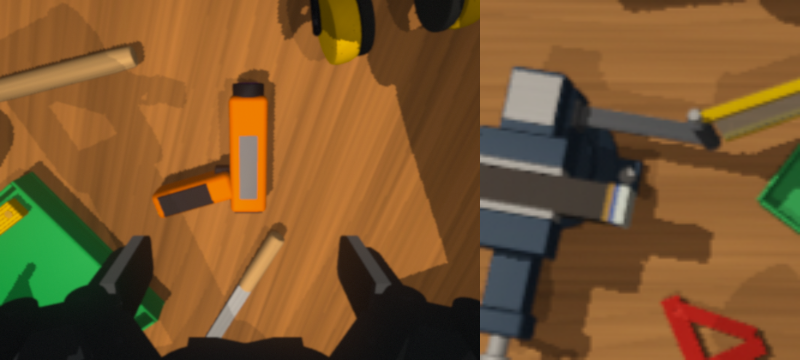

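The guard is open past a quarter turn. In the 480 px wrist panel the thermometer's barrel is upright, with its rear mid at (249,211) and orange front at (248.5,98).

```bash
python3 - <<'E'
from h import *
C=cam('wrist')
k=560/480
r,f=[ray('wrist',u*k,v*k,.04,C) for u,v in((249,211),(248.5,98))]
t=ray('wrist',248.5*k,84*k,.02,C);print(r,f,t,np.linalg.norm(t[:2]-r[:2]))
d=(f-r)[:2];a=np.degrees(np.arctan2(d[1],d[0]));d/=np.linalg.norm(d);c=r[:2]+.1*d;print(a,c,t[:2]-.06*d)
c=(c+t[:2]-.06*d)/2
go((*c,.006),rot(np.radians(a-90)))
E
```

```text
[ 0.36297351 -0.33070017  0.04      ] [ 0.40415763 -0.46564222  0.04      ] [ 0.40823007 -0.47987182  0.02      ] 0.15588565271961352
-73.02788433661689 [ 0.39216413 -0.42634487] [ 0.3907157 -0.422485 ]
shift [0.2481, 0.0036, -0.0085] turn [-0.48, -0.08, 0.04]
```

Request:
drive_tool:
  increments:
    - [[0.04,0.004,-0.008],[0,0,0],1]
    - [[0.08,0.004,-0.008],[0,0,0],1]
    - [[0.12,0.004,-0.008],[0,0,0],1]
    - [[0.16,0.004,-0.008],[0,0,0],1]
    - [[0.2,0.004,-0.008],[0,0,0],1]
    - [[0.22,0.004,-0.008],[0,0,0],1]
    - [[0.235,0.004,-0.008],[0,0,0],1]
    - [[0.246,0.004,-0.008],[0,0,0],1]
    - [[0.246,0.004,-0.008],[0,0,0],1]
    - [[0.246,0.004,-0.008],[0,0,0],1]

```text
t: 9.38
tcp_pos: [0.3903, -0.4242, 0.0078]
tool_rot: [0.567, -0.423, -0.566, -0.423]
wrist_force: [0.6, 0.6, 0.8]
opening: 0.085
```

Request:
drive_tool:
  increments:
    - [[0,0,0],[0,0,0],-1]
    - [[0,0,0],[0,0,0],-1]
    - [[0,0,0],[0,0,0],-1]
    - [[0,0,0],[0,0,0],-1]
    - [[0,0,0],[0,0,0],-1]
    - [[0,0,0],[0,0,0],-1]
  force: 40

```text
t: 9.88
tcp_pos: [0.3904, -0.4249, 0.0087]
tool_rot: [0.567, -0.424, -0.565, -0.423]
wrist_force: [-0.6, 1.4, 6.6]
opening: 0.0445
```

Request:
drive_tool:
  increments:
    - [[-0.01,0,0],[0,0,0],-1]
    - [[-0.03,0,0],[0,0,0],-1]
    - [[-0.06,0,0],[0,0,0],-1]
    - [[-0.1,0,0],[0,0,0],-1]
    - [[-0.14,0,0],[0,0,0],-1]
    - [[-0.18,0,0],[0,0,0],-1]
    - [[-0.22,0,0],[0,0,0],-1]
    - [[-0.26,0,0],[0,0,0],-1]
    - [[-0.29,0,0],[0,0,0],-1]
    - [[-0.29,0,0],[0,0,0],-1]

```text
t: 10.72
tcp_pos: [0.3904, -0.4252, 0.3059]
tool_rot: [0.57, -0.425, -0.562, -0.422]
wrist_force: [-0.6, 0.3, -1.6]
opening: 0.0446
```

```bash
python3 - <<'E'
from h import *
go((.515,-.06,.30),rot(np.radians(-85)));go((.515,-.06,.30),rot(np.radians(-8.3)))
print(read_state()['opening'])
E
```

```text
shift [0.0032, -0.2225, 0.3153] turn [-78.61, -0.74, -0.24]
shift [0.0032, -0.2225, 0.3153] turn [-155.31, -0.55, -0.82]
0.04458135249786244
```

Request:
drive_tool:
  increments:
    - [[0,-0.01,0.015],[-5,0,0],-1]
    - [[0,-0.02,0.03],[-11,0,0],-1]
    - [[0,-0.03,0.045],[-18,0,0],-1]
    - [[0,-0.04,0.06],[-25,0,0],-1]
    - [[0,-0.05,0.075],[-32,0,0],-1]
    - [[0,-0.065,0.09],[-39,0,0],-1]
    - [[0,-0.08,0.11],[-46,0,0],-1]
    - [[0,-0.095,0.13],[-53,0,0],-1]
    - [[0,-0.11,0.15],[-60,0,0],-1]
    - [[0,-0.12,0.17],[-66,0,0],-1]

```text
t: 11.55
tcp_pos: [0.457, -0.2258, 0.296]
tool_rot: [-0.705, 0.044, 0.706, 0.045]
wrist_force: [0.6, -0.1, -3.8]
opening: 0.0449
```

```bash
python3 - <<'E'
from h import *
go((.515,-.06,.30),rot(np.radians(-8.3)))
E
```

```text
shift [-0.0039, -0.1718, -0.0366] turn [-88.94, 0.04, 0.12]
```

Request:
drive_tool:
  increments:
    - [[-0.004,-0.01,0],[-6,0,0],-1]
    - [[-0.004,-0.03,0],[-13,0,0],-1]
    - [[-0.004,-0.05,0],[-20,0,0],-1]
    - [[-0.004,-0.07,-0.01],[-27,0,0],-1]
    - [[-0.004,-0.09,-0.02],[-34,0,0],-1]
    - [[-0.004,-0.11,-0.025],[-41,0,0],-1]
    - [[-0.004,-0.13,-0.03],[-48,0,0],-1]
    - [[-0.004,-0.15,-0.035],[-55,0,0],-1]
    - [[-0.004,-0.165,-0.037],[-62,0,0],-1]
    - [[-0.004,-0.172,-0.037],[-69,0,0],-1]

```text
t: 12.38
tcp_pos: [0.5163, -0.0599, 0.3]
tool_rot: [-0.606, -0.364, 0.607, -0.363]
wrist_force: [0.7, 0.3, -2.8]
opening: 0.0446
```

Request:
drive_tool:
  increments:
    - [[0,0,0],[-6,0,0],-1]
    - [[0,0,0],[-12,0,0],-1]
    - [[0,0,0],[-17,0,0],-1]
    - [[0,0,0],[-18,0,0],-1]
    - [[0,0,0],[-18,0,0],-1]
    - [[0,0,0],[-18,0,0],-1]
    - [[0,0,0],[-18,0,0],-1]

```text
t: 12.97
tcp_pos: [0.5162, -0.0618, 0.301]
tool_rot: [-0.544, -0.451, 0.545, -0.451]
wrist_force: [0.1, 0.8, -2.5]
opening: 0.0448
```

```bash
python3 - <<'E'
from h import *
s=read_state();C=cam('wrist');im=save('wrist','w3.png');T=R.from_quat(s['tool_rot']).as_matrix();print(s['t'],s['tcp_pos'],np.abs(s['qd']).max(),np.degrees(np.arctan2(T[1,1],T[0,1])))
print(proj('wrist',(.55,.185,.145),C)/.7)
cv2.imwrite('pics/w3b.png',cv2.resize(im,(800,600))[:,:,::-1])
E
```

```text
12.9667 [ 0.51621544 -0.06178511  0.30095111] 0.006154578564204647 -10.722940030198046
[ 379.18291984 -258.67479562]
```

View pics/w3b.png

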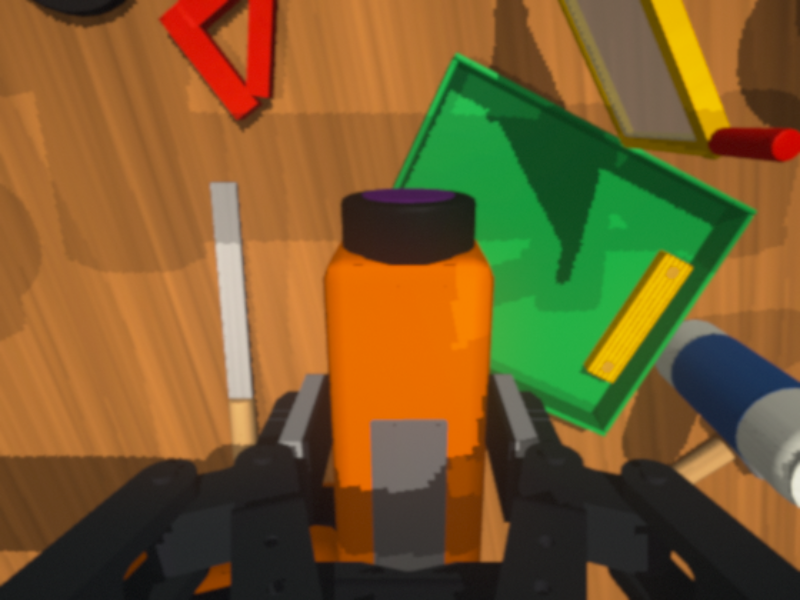

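The guard panel lies clear beside the tray at upper right, and the barrel is centred in the grip at column 408. Next I'll take one look from above the cut end to refine the face.

Request:
drive_tool:
  increments:
    - [[0,0,-0.02],[-1,0,0],-1]
    - [[0,0,-0.045],[-2,0,0],-1]
    - [[0,0,-0.075],[-2.2,0,0],-1]
    - [[0,0,-0.105],[-2.2,0,0],-1]
    - [[0,0,-0.13],[-2.2,0,0],-1]
    - [[0,0,-0.14],[-2.2,0,0],-1]
    - [[0,0,-0.14],[-2.2,0,0],-1]
    - [[0,0,-0.14],[-2.2,0,0],-1]

```text
t: 13.68
tcp_pos: [0.5421, 0.0757, 0.3011]
tool_rot: [-0.535, -0.462, 0.536, -0.462]
wrist_force: [-0.3, 0.1, -3.8]
opening: 0.0448
```

```bash
python3 - <<'E'
from h import *
s=read_state();C=cam('wrist');im=save('wrist','w4.png');T=R.from_quat(s['tool_rot']).as_matrix();print(s['t'],s['tcp_pos'],np.abs(s['qd']).max(),np.degrees(np.arctan2(T[1,1],T[0,1])))
print(proj('wrist',(.55,.185,.145),C),cam('wrist')[2])
cv2.imwrite('pics/w4b.png',cv2.resize(im[:210],(800,300))[:,:,::-1])
E
```

```text
13.6833 [0.54211631 0.07569002 0.30106853] 0.027218402105452098 -8.403455514743797
[274.04384237  43.65261782] [0.55474708 0.15233348 0.46400647]
```

View pics/w4b.png

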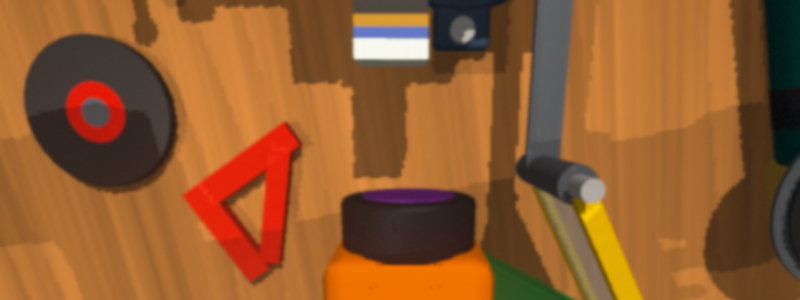

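The face's top edge is level in the image at row 60, columns 353-429, within 2 px of the prediction. So the position and yaw are confirmed.

```bash
python3 - <<'E'
from h import *
go((.5266,.0278,.1137),rot(np.radians(-8.4)))
E
```

```text
shift [0.1875, -0.0084, 0.0489] turn [-0.06, 0.04, 0.01]
```

Request:
drive_tool:
  increments:
    - [[0,-0.004,0.02],[0,0,0],-1]
    - [[0,-0.008,0.04],[0,0,0],-1]
    - [[0.01,-0.0085,0.049],[0,0,0],-1]
    - [[0.04,-0.0085,0.049],[0,0,0],-1]
    - [[0.075,-0.0085,0.049],[0,0,0],-1]
    - [[0.11,-0.0085,0.049],[0,0,0],-1]
    - [[0.145,-0.0085,0.049],[0,0,0],-1]
    - [[0.17,-0.0085,0.049],[0,0,0],-1]
    - [[0.185,-0.0085,0.049],[0,0,0],-1]
    - [[0.1875,-0.0085,0.049],[0,0,0],-1]

```text
t: 14.57
tcp_pos: [0.5244, 0.0273, 0.11]
tool_rot: [-0.534, -0.463, 0.538, -0.46]
wrist_force: [0.1, -0.2, -3.2]
opening: 0.0448
```

Request:
drive_tool:
  increments:
    - [[0,0,0],[0,0,0],-1]
    - [[0,0,0],[0,0,0],-1]
    - [[0,0,0],[0,0,0],-1]

```text
t: 14.82
tcp_pos: [0.5276, 0.0282, 0.1158]
tool_rot: [0.536, 0.461, -0.535, 0.463]
wrist_force: [0.0, -0.2, -2.1]
opening: 0.0445
```

```bash
python3 - <<'E'
from h import *
go((.5266,.0278,.1137),rot(np.radians(-8.4)))
a=save('side','s5.png');b=save('top','t5.png')
cv2.imwrite('pics/st5.png',np.hstack([cv2.resize(a[180:300,180:280],(400,480)),cv2.resize(b[150:270,150:250],(400,480))])[:,:,::-1])
# predicted lens pixels
L=(.550-.146*.1,.186-.0989,.125)
print('lens pred side',(proj('side',L)-(180,180))*4,'top',(proj('top',L)-(150,150))*4)
E
```

```text
shift [0.0021, -0.001, 0.0005] turn [-0.05, -0.02, -0.2]
lens pred side [263.28157051 335.95597941] top [238.56858631 248.48287263]
```

View pics/st5.png

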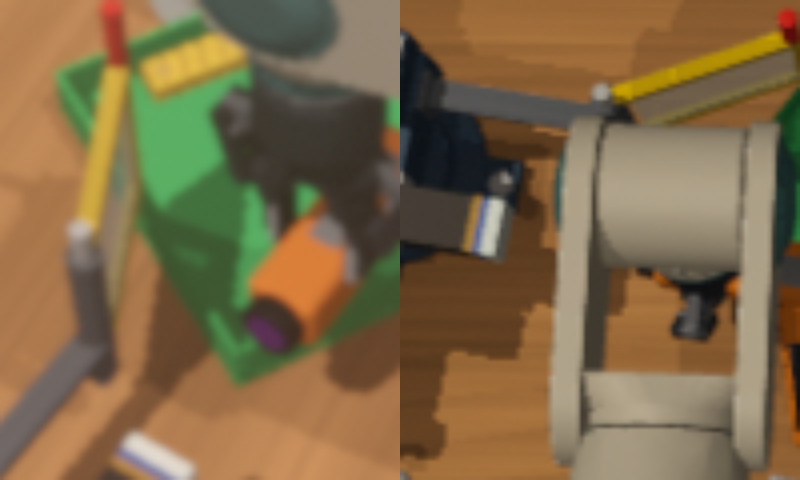

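The lens centre shows at (263,328) against (263,336) predicted, about 2 px off. I'll trim 2 mm down and hold for over 2 s.

Request:
drive_tool:
  increments:
    - [[0.002,-0.001,0],[0,0,0],-1]
    - [[0.002,-0.001,0],[0,0,0],-1]
    - [[0.002,-0.001,0],[0,0,0],-1]
    - [[0.002,-0.001,0],[0,0,0],-1]
    - [[0.002,-0.001,0],[0,0,0],-1]
    - [[0.002,-0.001,0],[0,0,0],-1]
    - [[0.002,-0.001,0],[0,0,0],-1]
    - [[0.002,-0.001,0],[0,0,0],-1]
    - [[0.002,-0.001,0],[0,0,0],-1]
    - [[0.002,-0.001,0],[0,0,0],-1]

```text
t: 15.75
tcp_pos: [0.5256, 0.0288, 0.1118]
tool_rot: [-0.535, -0.462, 0.535, -0.462]
wrist_force: [0.3, 1.1, -2.1]
opening: 0.0445
```

Request:
drive_tool:
  increments:
    - [[0,0,0],[0,0,0],-1]
    - [[0,0,0],[0,0,0],-1]
    - [[0,0,0],[0,0,0],-1]
    - [[0,0,0],[0,0,0],-1]
    - [[0,0,0],[0,0,0],-1]
    - [[0,0,0],[0,0,0],-1]
    - [[0,0,0],[0,0,0],-1]
    - [[0,0,0],[0,0,0],-1]
    - [[0,0,0],[0,0,0],-1]
    - [[0,0,0],[0,0,0],-1]

```text
t: 16.58
tcp_pos: [0.5256, 0.0288, 0.1117]
tool_rot: [-0.535, -0.462, 0.535, -0.462]
wrist_force: [-0.4, -0.2, -2.2]
opening: 0.0446
```

Request:
drive_tool:
  increments:
    - [[0,0,0],[0,0,0],-1]
    - [[0,0,0],[0,0,0],-1]
    - [[0,0,0],[0,0,0],-1]
    - [[0,0,0],[0,0,0],-1]
    - [[0,0,0],[0,0,0],-1]
    - [[0,0,0],[0,0,0],-1]
    - [[0,0,0],[0,0,0],-1]
    - [[0,0,0],[0,0,0],-1]
    - [[0,0,0],[0,0,0],-1]
    - [[0,0,0],[0,0,0],-1]

```text
t: 17.42
tcp_pos: [0.5256, 0.0288, 0.1117]
tool_rot: [-0.535, -0.462, 0.535, -0.462]
wrist_force: [-0.2, 1.0, -2.6]
opening: 0.0443
```

Request:
drive_tool:
  increments:
    - [[0,0,0],[0,0,0],-1]
    - [[0,0,0],[0,0,0],-1]
    - [[0,0,0],[0,0,0],-1]
    - [[0,0,0],[0,0,0],-1]
    - [[0,0,0],[0,0,0],-1]
    - [[0,0,0],[0,0,0],-1]
    - [[0,0,0],[0,0,0],-1]
    - [[0,0,0],[0,0,0],-1]
    - [[0,0,0],[0,0,0],-1]
    - [[0,0,0],[0,0,0],-1]

```text
t: 18.25
tcp_pos: [0.5256, 0.0288, 0.1117]
tool_rot: [-0.535, -0.462, 0.535, -0.462]
wrist_force: [-0.4, -0.5, -3.3]
opening: 0.0445
```

```bash
python3 - <<'E'
from h import *
s=read_state();print(s['t'],s['tcp_pos'],(s['tcp_pos'][0]-.5266,s['tcp_pos'][1]-.0278))
# tray pose from top b.png outline: rim corners
b=cv2.imread('pics/b.png');r=np.array([[.567,.059],[.795,-.102],[.652,-.292],[.43,-.129]]);c=r.mean(0);print('tray c',c,np.linalg.norm(r[1]-r[0]),np.linalg.norm(r[2]-r[1]))
rule=np.array([[.722,-.13],[.747,-.148],[.671,-.246],[.647,-.228]]).mean(0);print('rule',rule,rule-c,np.linalg.norm(rule-c))
# recheck using green mask in w3? side/top hsv
h=cv2.cvtColor(b,cv2.COLOR_BGR2HSV);m=cv2.inRange(h,(45,80,40),(85,255,255));n,l,st,ce=cv2.connectedComponentsWithStats(m)
for i in range(1,n):
    if st[i,4]>1500 and 150<ce[i][1]<260:
        cn=cv2.findContours((l==i).astype(np.uint8),0,1)[0][0];bx=cv2.boxPoints(cv2.minAreaRect(cn));g=np.array([ray('top',u,v,.04)[:2] for u,v in bx]);print(bx,g,g.mean(0))
E
```

```text
18.25 [0.52555409 0.02877646 0.1116901 ] (np.float64(-0.0010459104399812569), np.float64(0.0009764641280154626))
tray c [ 0.611 -0.116] 0.27911467177488186 0.23780033641691933
rule [ 0.69675 -0.188  ] [ 0.08575 -0.072  ] 0.11196902473452192
[[222.82492 204.9422 ]
 [273.90503 136.4201 ]
 [333.07736 180.5304 ]
 [281.99725 249.05249]] [[ 0.57054451  0.05789595]
 [ 0.79450435 -0.09865423]
 [ 0.65310616 -0.28711208]
 [ 0.43553816 -0.12816069]] [ 0.61342329 -0.11400776]
```

The hold lasted about 3 s with the tool still. Before leaving I'll check the barrel's pitch with a sub-pixel fit of the lens colour from the side.

```bash
python3 - <<'E'
from h import *
a=save('side','s6.png');x=a[240:285,225:270].astype(int)
m=((x[...,0]-x[...,1]>12)&(x[...,2]-x[...,1]>12)).astype(np.uint8)
n,l,st,ce=cv2.connectedComponentsWithStats(m);i=1+st[1:,4].argmax();print('lens',ce[i]+(225,240),st[i])
s=read_state();T=R.from_quat(s['tool_rot']).as_matrix();ax=-T[:,2];p=s['tcp_pos'];print('axis',ax)
for pitch in(-4,0,4):
  for k in(.056,.06):
    A=R.from_rotvec(np.radians(pitch)*np.cross(ax,[0,0,1])).apply(ax);print(pitch,k,proj('side',p+[0,0,.0113]+k*A))
C=np.array([.55,.186,.145]);e=np.array([np.cos(np.radians(-8.4)),np.sin(np.radians(-8.4)),0])*.02
print('face edge ends pred',proj('side',C+e),proj('side',C-e),'seen 213.3,288.3 228.8,298')
E
python3 - <<'E'
import cv2;a=cv2.imread('pics/s6.png');cv2.imwrite('pics/s6b.png',cv2.resize(a[225:315,195:295],(800,720),interpolation=cv2.INTER_CUBIC)[:600])
E
```

```text
lens [246.97826087 264.41304348] [18 21  9  8 46]
axis [ 1.46246467e-01  9.89248183e-01 -6.32058924e-05]
-4 0.056 [247.10051649 264.61796613]
-4 0.06 [246.14941693 265.90578755]
0 0.056 [247.02397057 263.72640095]
0 0.06 [246.06464079 264.95232294]
4 0.056 [247.01251366 262.74670751]
4 0.06 [246.04982816 263.90374753]
face edge ends pred [212.57194342 287.22550613] [227.56892111 295.77414185] seen 213.3,288.3 228.8,298
```

View pics/s6b.png

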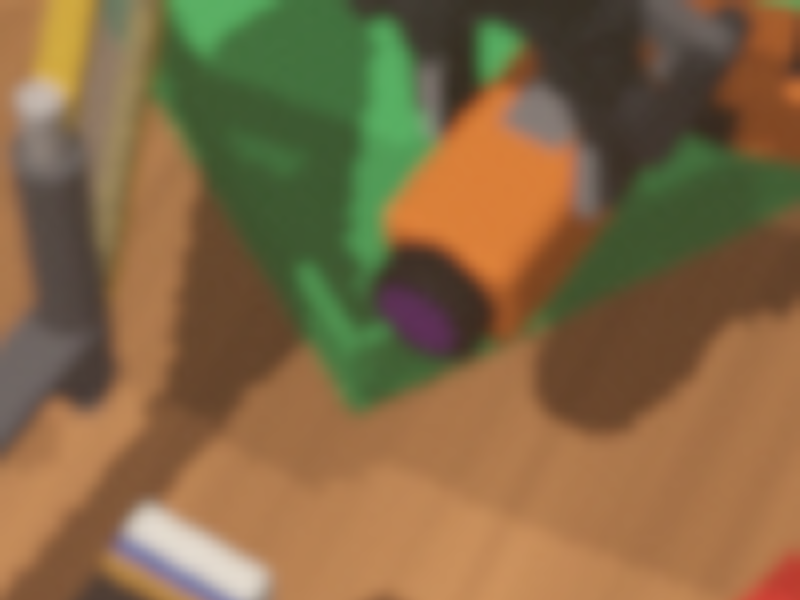

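```bash
python3 - <<'E'
from h import *
b=cv2.imread('pics/w3.png');h=cv2.cvtColor(b,cv2.COLOR_BGR2HSV)
m=cv2.inRange(h,(5,150,60),(20,255,255))
g=cv2.inRange(h,(0,0,60),(180,70,150))
for r in range(170,400,15):
    x=np.where(m[r,200:370])[0]+200
    print(r,x.min() if len(x) else None,x.max() if len(x) else None)
# grey label top/bottom rows in column 285
c=h[:,285,1]; print([ (r,int(c[r])) for r in range(280,405,6)])
b=cv2.imread('pics/w2.png');h=cv2.cvtColor(b,cv2.COLOR_BGR2HSV);m=cv2.inRange(h,(5,200,120),(16,255,255))
for r in range(95,255,12):
    x=np.where(m[r,260:330])[0]+260; print('w2',r,x.min() if len(x) else None,x.max() if len(x) else None, h[r,289])
E
```

```text
170 200 333
185 200 341
200 200 344
215 200 343
230 200 343
245 200 342
260 200 342
275 227 342
290 230 341
305 231 340
320 229 343
335 226 346
350 234 350
365 235 355
380 218 354
395 260 260
[(280, 255), (286, 255), (292, 237), (298, 37), (304, 35), (310, 34), (316, 30), (322, 30), (328, 28), (334, 29), (340, 26), (346, 43), (352, 41), (358, 38), (364, 38), (370, 31), (376, 31), (382, 31), (388, 21), (394, 24), (400, 23)]
w2 95 None None [ 10 158  68]
w2 107 None None [10 59 52]
w2 119 266 312 [ 16 255 239]
w2 131 266 312 [ 16 255 239]
w2 143 267 312 [ 16 255 239]
w2 155 267 312 [ 16 255 239]
w2 167 267 311 [ 12  26 146]
w2 179 267 311 [ 11  30 146]
w2 191 268 311 [ 13  31 146]
w2 203 260 311 [ 13  33 147]
w2 215 260 310 [ 13  33 147]
w2 227 260 310 [ 12  31 146]
w2 239 269 310 [ 16 255 239]
w2 251 None None [ 14 181 187]
```

Pitch check: the side camera fits the level pose within about 1 px (lens seen at (247,264.4), predicted (246,265)). Next I'll work out the placement and the clearances.

```bash
python3 - <<'E'
from h import *
print('can',ray('top',321,135,.19), 'handle', ray('top',150+388/4,150+25/4,.232))
go((.589,-.155,.30),rot(np.radians(-130)))
c=np.array([.612,-.115,.005]);ex=np.array([.643,.766,0]);ey=np.array([-.766,.643,0])
print(proj('top',c), [proj('top',c+a*ex+b*ey+[0,0,.035]).round(1).tolist() for a,b in((.115,.135),(.115,-.135),(-.115,-.135),(-.115,.135))])
E
```

```text
can [ 0.75502957 -0.23442656  0.19      ] handle [ 0.67792269 -0.02486215  0.232     ]
shift [-0.1883, 0.0896, 0.1725] turn [121.59, -0.0, -0.01]
[278.22991301 194.58977658] [[222.3, 201.1], [278.6, 138.0], [334.0, 184.2], [278.1, 249.3]]
```

Request:
drive_tool:
  increments:
    - [[-0.02,0,0.005],[0,0,0],-1]
    - [[-0.05,0,0.01],[0,0,0],-1]
    - [[-0.085,0,0.02],[0,0,0],-1]
    - [[-0.12,0,0.03],[0,0,0],-1]
    - [[-0.155,0,0.045],[5,0,0],-1]
    - [[-0.18,0.01,0.06],[12,0,0],-1]
    - [[-0.19,0.02,0.08],[19,0,0],-1]
    - [[-0.19,0.03,0.1],[26,0,0],-1]
    - [[-0.19,0.04,0.12],[33,0,0],-1]
    - [[-0.19,0.05,0.135],[40,0,0],-1]

```text
t: 19.13
tcp_pos: [0.5555, -0.1137, 0.3019]
tool_rot: [0.662, 0.249, -0.662, 0.249]
wrist_force: [0.1, 0.2, -2.0]
opening: 0.0448
```

```bash
python3 - <<'E'
from h import *
go((.592,-.156,.30),rot(np.radians(-127)))
E
```

```text
shift [0.002, 0.0558, 0.0004] turn [78.2, -0.02, -0.04]
```

Request:
drive_tool:
  increments:
    - [[0,0.01,0],[6,0,0],-1]
    - [[0,0.02,0],[13,0,0],-1]
    - [[0,0.03,0],[20,0,0],-1]
    - [[0,0.04,0],[27,0,0],-1]
    - [[0,0.05,0],[34,0,0],-1]
    - [[0,0.054,0],[41,0,0],-1]
    - [[0,0.054,0],[48,0,0],-1]
    - [[0,0.054,0],[55,0,0],-1]
    - [[0,0.054,0],[62,0,0],-1]
    - [[0,0.054,0],[69,0,0],-1]

```text
t: 19.97
tcp_pos: [0.5912, -0.1526, 0.3016]
tool_rot: [-0.686, 0.17, 0.687, 0.17]
wrist_force: [0.9, -0.6, -2.8]
opening: 0.0447
```

Request:
drive_tool:
  increments:
    - [[0,0,0],[5,0,0],-1]
    - [[0,0,0],[8,0,0],-1]
    - [[0,0,0],[8,0,0],-1]
    - [[0,0,0],[8,0,0],-1]

```text
t: 20.3
tcp_pos: [0.5911, -0.1525, 0.3016]
tool_rot: [-0.674, 0.215, 0.674, 0.214]
wrist_force: [0.0, -0.9, -2.6]
opening: 0.0445
```

```bash
python3 - <<'E'
from h import *
go((.592,-.156,.30),rot(np.radians(-127)))
C=cam('wrist');im=save('wrist','w7.png');cv2.imwrite('pics/w7b.png',cv2.resize(im,(640,480))[:,:,::-1])
th=np.radians(53);ex=np.array([np.cos(th),np.sin(th),0]);ey=np.array([-ex[1],ex[0],0]);c=np.array([.613,-.115,.04])
print([(proj('wrist',c+a*ex+b*ey,C)*640/560).round(0).tolist() for a,b in((.115,.135),(.115,-.135),(-.115,-.135),(-.115,.135))])
E
```

```text
shift [0.0016, 0.0023, -0.0027] turn [1.69, 0.0, -0.01]
[[180.0, 302.0], [157.0, 33.0], [410.0, 42.0], [388.0, 308.0]]
```

View pics/w7b.png

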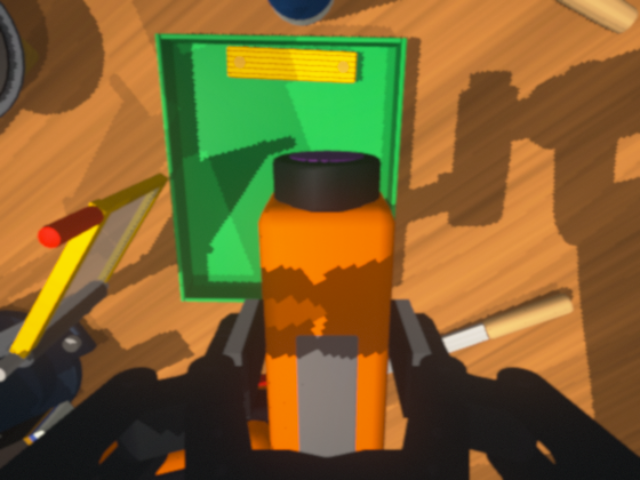

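The tray's corners are seen at (158,35), (405,40) and (183,299), within 5 px of the prediction. I'll descend now.

Request:
drive_tool:
  increments:
    - [[0.03,0.002,-0.003],[1.5,0,0],-1]
    - [[0.07,0.002,-0.003],[1.5,0,0],-1]
    - [[0.11,0.002,-0.003],[1.5,0,0],-1]
    - [[0.15,0.002,-0.003],[1.5,0,0],-1]
    - [[0.19,0.002,-0.003],[1.5,0,0],-1]
    - [[0.22,0.002,-0.003],[1.5,0,0],-1]
    - [[0.245,0.002,-0.003],[1.5,0,0],-1]
    - [[0.26,0.002,-0.003],[1.5,0,0],-1]
    - [[0.27,0.002,-0.003],[1.5,0,0],-1]
    - [[0.27,0.002,-0.003],[1.5,0,0],-1]

```text
t: 21.18
tcp_pos: [0.5911, -0.1555, 0.0292]
tool_rot: [-0.669, 0.224, 0.672, 0.223]
wrist_force: [-0.1, 0.8, -2.7]
opening: 0.0447
```

Request:
drive_tool:
  increments:
    - [[0.002,0,0],[0,0,0],-1]
    - [[0.005,0,0],[0,0,0],-1]
    - [[0.008,0,0],[0,0,0],-1]
    - [[0.01,0,0],[0,0,0],-1]
    - [[0.01,0,0],[0,0,0],-1]

```text
t: 21.6
tcp_pos: [0.5925, -0.1559, 0.0218]
tool_rot: [0.671, -0.224, -0.671, -0.224]
wrist_force: [0.2, -0.2, -3.9]
opening: 0.0446
```

Request:
drive_tool:
  increments:
    - [[0.001,0,0],[0,0,0],-1]
    - [[0.002,0,0],[0,0,0],-1]
    - [[0.003,0,0],[0,0,0],-1]
    - [[0.004,0,0],[0,0,0],-1]
    - [[0.004,0,0],[0,0,0],-1]

```text
t: 22.02
tcp_pos: [0.5923, -0.1558, 0.0175]
tool_rot: [-0.671, 0.224, 0.671, 0.224]
wrist_force: [0.1, -0.6, -2.1]
opening: 0.0444
```

Request:
drive_tool:
  increments:
    - [[0.001,0,0],[0,0,0],-1]
    - [[0.002,0,0],[0,0,0],-1]
    - [[0.002,0,0],[0,0,0],-1]

```text
t: 22.27
tcp_pos: [0.5923, -0.1558, 0.0155]
tool_rot: [-0.671, 0.224, 0.671, 0.224]
wrist_force: [0.5, -0.8, -2.3]
opening: 0.045
```

Request:
drive_tool:
  increments:
    - [[0.001,0,0],[0,0,0],-1]
    - [[0.002,0,0],[0,0,0],-1]
    - [[0.002,0,0],[0,0,0],-1]

```text
t: 22.52
tcp_pos: [0.5926, -0.1559, 0.0139]
tool_rot: [0.671, -0.224, -0.671, -0.224]
wrist_force: [-0.2, 0.3, -1.7]
opening: 0.0446
```

There is no contact down to the nominal height, so the barrel sits level as assumed. A pitched barrel would have touched earlier. I'll go 1.5 mm more, then release.

Request:
drive_tool:
  increments:
    - [[0.001,0,0],[0,0,0],-1]
    - [[0.0015,0,0],[0,0,0],-1]
    - [[0.0015,0,0],[0,0,0],-1]

```text
t: 22.77
tcp_pos: [0.5926, -0.1559, 0.0137]
tool_rot: [0.671, -0.224, -0.671, -0.224]
wrist_force: [-5.2, 1.1, 5.2]
opening: 0.0449
```

Request:
drive_tool:
  increments:
    - [[0,0,0],[0,0,0],0.2]
    - [[0,0,0],[0,0,0],0.45]
    - [[0,0,0],[0,0,0],0.45]
    - [[0,0,0],[0,0,0],0.45]
    - [[0,0,0],[0,0,0],0.45]
    - [[0,0,0],[0,0,0],0.45]

```text
t: 23.27
tcp_pos: [0.5924, -0.1558, 0.0121]
tool_rot: [-0.671, 0.224, 0.671, 0.224]
wrist_force: [0.3, 0.8, -0.0]
opening: 0.0621
```

Request:
drive_tool:
  increments:
    - [[-0.01,0,0],[0,0,0],0.45]
    - [[-0.03,0,0],[0,0,0],0.45]
    - [[-0.06,0,0],[0,0,0],0.45]
    - [[-0.1,0,0],[0,0,0],0.45]
    - [[-0.14,0,0],[0,0,0],0.45]
    - [[-0.18,0,0],[0,0,0],0.45]
    - [[-0.22,0,0],[0,0,0],0.45]
    - [[-0.26,0,0],[0,0,0],0.45]
    - [[-0.29,0,0],[0,0,0],0.45]
    - [[-0.29,0,0],[0,0,0],0.45]

```text
t: 24.1
tcp_pos: [0.5935, -0.1562, 0.3121]
tool_rot: [0.676, -0.224, -0.666, -0.224]
wrist_force: [-0.6, -0.5, 0.9]
opening: 0.062
```

```bash
python3 - <<'E'
from h import *
print(read_state()['t'],read_state()['opening'])
w=save('wrist','w8.png');a=save('side','s8.png')
cv2.imwrite('pics/f.png',np.hstack([cv2.resize(w,(400,300)),cv2.resize(a[100:310,150:430],(400,300))])[:,:,::-1])
E
```

```text
24.1 0.061958084234730475
```

View pics/f.png

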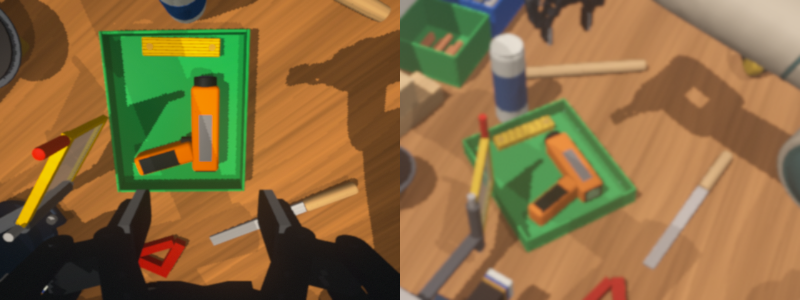

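The thermometer lies flat inside the tray beside the undisturbed rule. The guard is open about 117° (2.0 rad) and the arm is clear.

```bash
python3 -c "
from plant import *
print(hand_in())"
```

```text
the job is handed in; nothing more can be done
None
```

The job is done and handed in; the last reading before that was 24 s on the robot's clock, and no verdict was reported.

- **Guard:** I swung it by its grip and left it open. Measured from the top picture, it stands at about 2.0 rad (117°), well past a quarter turn. The wrist force reached about 33 N at the end of the swing.
- **Aim:** I held the thermometer square to the cut end, lens about 100 mm away, for about 3 s. The tool was within about 1 mm of its planned spot sideways and 2 mm low.
- **Laying down:** It touched the tray floor gently, with about 5 N shown at the wrist. The last picture shows it flat inside the tray beside the folding rule. The rule and the other things seen looked unmoved, and the gripper was about 0.3 m up and touching nothing.

**Checks that disagreed:** The side camera put the lens within 1–2 px of where I expected, but a rough wrist-camera estimate suggested the barrel sat about 6 mm low or nose-down. It then met the tray floor at exactly the height for a level barrel, so I take the aim to have been level. I made no separate check that the hot bar was untouched; the thermometer stayed about 100 mm from it while aiming.

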